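Fit the probe in the telescopic stand and hold the stand fully raised

ROBOT

A 6-joint arm with a two-finger parallel gripper is mounted at the origin on the work surface; the furniture and walls round the work are solid. World frame = base frame: x ahead of the robot, y to its left, z up, the work surface at z = 0. Lengths are in m, angles in rad, forces in N, time in s.
With the tool pointing down it reaches from about 0.25 to 0.775 m from the base axis. Payload 4 kg.
Tool frame: the origin (TCP) lies at the very end of the fingers, on their centre line; the grasp point (between the pads) lies 19 mm behind it (robot.pinch_z is the distance from the TCP to the grasp point, in m); z points along the fingers, y is the line along which they close (so a half turn about z gives the same grasp; the last joint's range is limited). The gripper opens to 94 mm and grips with 3 to 60 N. Pads are 16 mm wide; open, the fingers measure 119 mm over their backs; the gripper's body (75 mm by 177 mm) begins 78 mm behind the grasp point.
Start: joints at [1.015, 0.087, 1.371, -0, 1.684, -0.103], TCP at [0.241, 0.495, 0.206] pointing down, gripper open.
Joint ranges: [-3.1, 3.1], [-0.76, 2.03], [0.27, 2.55], [-1.08, 4.22], [0.17, 2.65], [-2.57, 2.57]. Speed limits (rad/s): [2.79, 2.79, 3.14, 3.14, 3.14, 3.14].

INTERFACE

Orientations are given as [roll, pitch, yaw] about the fixed x, y, z axes, in that order (R = Rz(yaw) Ry(pitch) Rx(roll)).
In Python, from bench import robot gives the robot as it stands.
- The arm moves only by the tool arm_command, never from a script. Its argument "targets" is one flat list of numbers, 7 for each row, row after row: the turn, a rotation vector about the tool's x, y, z in degrees, then the shift along the tool's x, y, z in mm, then the closure, from -1 (fully open) to 1 (shut). In form: [ax, ay, az, x, y, z, hand, ax, ay, az, x, y, z, hand, ...]. A call has 1 to 20 rows; each row is the pose to reach, as a shift and turn from the pose commanded when the call began, along the tool's axes at that moment; what a row does not reach only later rows make up. A row lasts 1/10 s, in which the tool goes at most 50 mm and 8.59 degrees, less where a joint would pass 70% of its speed; a pose out of reach is approached as far as the arm can. A call with a gripper value outside its range is refused whole. The fingers move at their own pace and stop on an object; the grip force is fixed at half the most. Time passes only in rows, so rows that repeat a pose let the fingers close. It gives the time, the measured TCP pose, the force, the opening and the grip force at its end, in the units of the state.
- robot.get_obs(): the state, without advancing time (a new reading comes with each control period).
- robot.snapshot(name): name is "side" or "top" or "wrist"; returns a dict with "color" (480x640x3 uint8, red, green, blue), "range_z" (480x640 float32, m along the optical axis (not along the pixel's ray), 0 where there is no reading), "fx", "fy", "cx", "cy" (pixels), "T" (4x4, takes a point from camera to world coordinates); the wrist camera has in their place "T_tool_cam" (4x4, takes a point from camera to tool coordinates, whose origin is the TCP and whose axes are the flange's). Camera axes: x right, y down, z forward; pixel columns grow to the right and rows downward; lengths in m; the calibration is good to about 2 mm. A picture is of the moment at which its call begins: read the wrist's pose just before it.
- robot.close_job(): hands the job in; it is judged then, once.
The state is a dict: "time": time; "joint_positions": joint angles; "qvel": joint speeds; "joint_torque": joint torques, N m; "tool_pos": TCP position; "ee_rot": TCP orientation; "wrist_force": force on the tool from outside, world axes, zero at the start; "wrist_torque": the same for the moment, N m; "width": finger opening in m; "finger_force": force on a finger pad.
Only numpy, scipy, OpenCV 4.12 (cv2) and the standard library are available. Lean on these libraries where they do the work, as an engineer would, in place of code of your own. Each camera call takes 0.05 s, during which the arm holds its last target. There are 200 camera calls.

TASK

Take the blue temperature probe out of the tube rack, lower its stem through the eyelet of the telescopic stand until the collar rests on the eyelet, and let it go there without dropping it. Then squeeze the stand's red release button, pull the grip straight up past the first stop to the second stop, its full height, so that a dish can later go under the probe; your program finishes while still holding the grip up there. Leave the bottle and the vials standing where they are.

Things in the scene. Friction and masses are not known exactly. Their poses are not given: they have to be found in the camera images.
- probe_head (a point): Centre of the head of the loose temperature probe (about 60 g), z axis up along it. Head: blue round plastic with two white bands, 20 mm diameter, 36 mm tall (18 mm above and below this point). Under it are a steel collar and stem. At the start it stands upright in a hole of the rack; no other thing in the rack stands within 60 mm of its axis.
- probe_collar (a point): Point on the probe's axis at the underside of its steel collar, 22 mm below the head's centre. Collar: 26 mm diameter, 4 mm thick, resting on the rack's top (68 mm above the desk) at the start. The round steel stem, 8 mm diameter, runs 56 mm down from this point to a slightly pointed tip.
- probe: The same probe as a whole; its origin is at the underside of the collar.
- rack: White plastic tube rack, 160 mm (x) by 270 mm (y) by 68 mm tall, fixed, origin at the centre of its underside; its long side points roughly ahead of the robot. The probe stands 45 mm from its centre along its y axis, on one side or the other, a sample tube on the opposite side; six more tubes, up to 114 mm above the desk, stand along the two long edges.
- stand: Telescopic stand with all its parts: a white base plate 110 (x) by 140 (y) by 12 mm, fixed to the desk, an upright tube in its middle, and the rising part with the grip on top. Origin at the centre of the base's underside; its x axis points away from the button's side, its y axis away from the eyelet's side.
- grip (a point): Centre of the grey grip on top of the pole, rising with it (142 mm above the desk when down); axes as the stand's. A block 36 mm (x) by 34 mm (y) by 48 mm tall. The red release button, 24 mm wide, 32 mm tall, stands out 7 mm from the middle of its -x face: pinching the grip along x (43 mm over the button, 38 mm pressed) presses it. The tube's black collar ends 3 mm below the grip.
- eyelet (a point): Centre of the eyelet's hole at its top face, 85 mm from the grip's axis along the stand's -y, 10 mm below the grip's centre, rising with it; hole axis vertical. Round aluminium ring, 34 mm outside, hole 12 mm, 8 mm thick, on a flat arm 14 mm wide.
- riser (a joint): How far the stand is pulled up: 0 m down (start), 0.045 first stop, 0.090 second stop (end of travel). Locked at 0 and at the first stop while the button is out; free while the button is in by more than 3 mm. Its weight and a return spring pull it down with about 4 to 6 N; nothing locks it at the second stop, so it sinks back when let go.
- release (a joint): How far the red button is pressed in: 0 m out, 0.005 m fully in (9 N); a spring pushes it out.
- bottle: Amber bottle with dark cap, 52 mm diameter, 110 mm tall, loose bystander behind the stand; origin at its underside.
- vial_blue: White dropper vial with blue cap, 24 mm diameter, 64 mm tall, loose bystander; origin at its underside.
- vial_yellow: The same with a yellow cap.
- tube: Capped sample tube with purple cap, 17 mm diameter, 100 mm tall, held firmly in the rack, 90 mm from the probe; origin at its underside.
Things that resemble listed ones, but are neither listed nor needed, are in the scene too. Of the things that look like the stand, the middle-sized one is meant.

How it is judged:
On the way, in this order (a step that is already met when the one before it is completed fails the run):
1. the probe is let go with its stem through the eyelet and its collar resting on it, the stand still down (horizontal distance between probe_collar and eyelet below 0.004 m and z of probe_collar in the frame of eyelet between -0.003 and 0.003 m and angle between probe_head's own z axis and vertical below 0.15 rad and contact force between the fingers and probe below 0.1 N and value of joint riser below 0.01 m), for 0.2 s.
2. the stand is raised to its second stop (value of joint riser above 0.085 m), for 0.1 s.
At the end, for the whole second after the job is handed in: The stand is held by the gripper at its second stop (within 5 mm of 90 mm, not moving, the fingers pressing on it with over 3 N) and the untouched probe stands in the eyelet: stem through the hole, collar within 3 mm of the eyelet's top and 4 mm of its centre, upright within 0.15 rad (value of joint riser above 0.085 m and velocity of joint riser below 0.01 m/s and contact force between the fingers and stand above 3 N and horizontal distance between probe_collar and eyelet below 0.004 m and z of probe_collar in the frame of eyelet between -0.003 and 0.003 m and angle between probe_head's own z axis and vertical below 0.15 rad and contact force between the fingers and probe below 0.1 N); the arm keeps its last pose, push and grip.
It fails at once if the bottle or a vial is shifted by more than 25 mm (distance of any of bottle, vial_blue, vial_yellow from where it was at the start of the episode above 0.025 m).
It fails at once if the probe is dropped (falls free, faster than 0.6 m/s) (contact force between the fingers and probe below 0.05 N and linear speed of probe above 0.6 m/s).
It also fails if it takes over 58 s, if anything falls off the work surface, if the arm or the gripper's body presses on something with over 40 N, if the wrist force passes 120 N, or if a joint passes its speed limit or range.

## Working session

There is one attempt and no reset: what is moved stays moved. The work goes in short steps, Python scripts to look and compute and a tool call to move; the robot and the scene stay as the last step left them, time stands still between calls to the robot, and variables do not carry over. Pictures are saved under pics/ and viewed, at most 10 in all, crops included, and the job is handed in when it is done.

Besides the shell and the picture viewer there is one more tool, called after "Call:" as name(argument=value, ...) on one line, values as JSON. arm_command: Moves the arm, as the interface text tells. Its arguments: {"type":"object","properties":{"targets":{"type":"array"}},"required":["targets"]}

```bash
mkdir -p pics; cat > h.py <<'E'
import numpy as np, cv2, pickle
from bench import robot
from scipy.spatial.transform import Rotation as R
def snap(n):
    o=robot.get_obs(); s=dict(robot.snapshot(n))
    if n=="wrist":
        T=np.eye(4);T[:3,:3]=R.from_euler('xyz',o["ee_rot"]).as_matrix();T[:3,3]=o["tool_pos"]
        s["T"]=T@s["T_tool_cam"]
    return s
def save(s,f): cv2.imwrite(f,s["color"][...,::-1])
def cloud(s):
    v,u=np.mgrid[:480,:640]; z=s["range_z"]
    P=np.stack([(u-s["cx"])/s["fx"]*z,(v-s["cy"])/s["fy"]*z,z],-1)
    W=P@s["T"][:3,:3].T+s["T"][:3,3]; W[z==0]=np.nan
    return W
def onplane(s,u,v,h):
    d=s["T"][:3,:3]@np.array([(u-s["cx"])/s["fx"],(v-s["cy"])/s["fy"],1]); c=s["T"][:3,3]
    return c+d*(h-c[2])/d[2]
E
python3 - <<'E'
from h import *
o=robot.get_obs();print({k:np.round(v,3) for k,v in o.items()})
for n in("top","side"):
    s=snap(n);save(s,f"pics/{n}0.png");pickle.dump(s,open(n+"0.pkl","wb"));print(n,np.round(s["T"],3),s["fx"])
E
```

```text
{'time': np.float64(0.0), 'joint_positions': array([ 1.015,  0.088,  1.372,  0.   ,  1.684, -0.103]), 'qvel': array([-0.001, -0.   , -0.002, -0.001,  0.001, -0.   ]), 'joint_torque': array([-1.0000e-03, -3.4019e+01, -3.0243e+01,  7.1000e-02,  3.3000e-02,
       -0.0000e+00]), 'tool_pos': array([0.24 , 0.494, 0.204]), 'ee_rot': array([-3.139, -0.   ,  2.689]), 'wrist_force': array([-0.696,  0.807, -0.302]), 'wrist_torque': array([-0.02 ,  0.047, -0.035]), 'finger_force': np.float64(0.0), 'width': np.float64(0.094)}
top [[-7.000e-03 -9.790e-01  2.040e-01  2.570e-01]
 [-1.000e+00  7.000e-03  0.000e+00 -4.000e-03]
 [-1.000e-03 -2.040e-01 -9.790e-01  1.184e+00]
 [ 0.000e+00  0.000e+00  0.000e+00  1.000e+00]] 481.21390633277997
side [[ 1.     0.018  0.008  0.46 ]
 [ 0.004 -0.573  0.819 -0.778]
 [ 0.02  -0.819 -0.573  0.661]
 [ 0.     0.     0.     1.   ]] 486.58689519930624
```

View pics/top0.png

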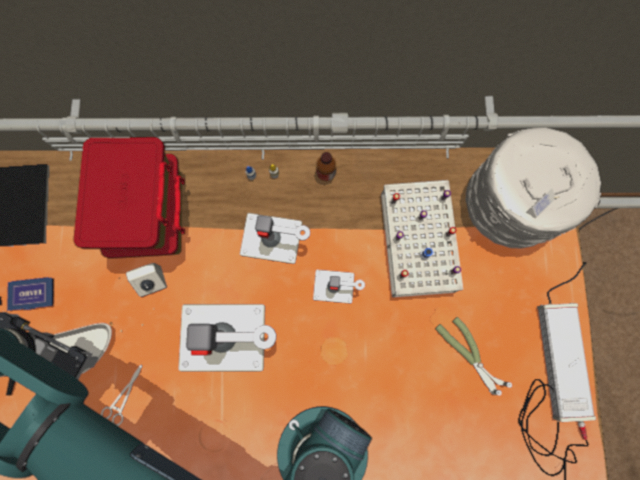

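View pics/side0.png

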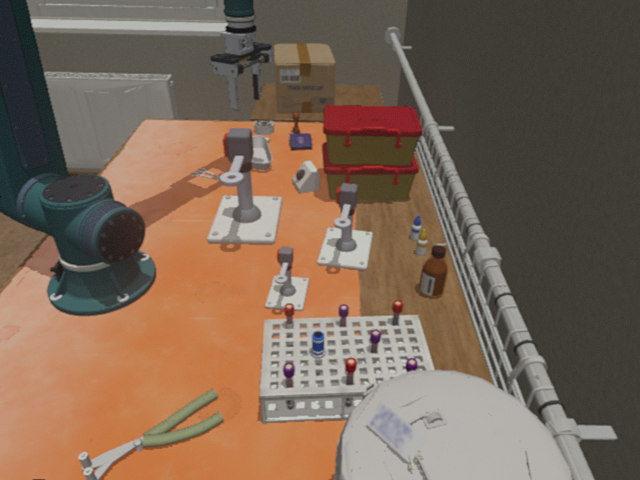

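Possible stands (top view): large (205,338), middle (268,228), small (335,284). The middle-sized one with a base about 55 px (≈140 mm) long fits. The blue probe is at (427,253), and the purple- and red-capped tubes are not it. I'll check with a close crop and measure.

```bash
cat > m.py <<'E'
from h import *
t=pickle.load(open("top0.pkl","rb"));s=pickle.load(open("side0.pkl","rb"))
a=cv2.resize(t["color"][200:275,230:320],None,fx=4.4,fy=4.4,interpolation=cv2.INTER_CUBIC)
b=cv2.resize(s["color"][170:275,305:385],None,fx=4.4,fy=4.4,interpolation=cv2.INTER_CUBIC)
c=np.zeros((max(a.shape[0],b.shape[0]),a.shape[1]+b.shape[1],3),np.uint8);c[:a.shape[0],:a.shape[1]]=a;c[:b.shape[0],a.shape[1]:]=b
cv2.imwrite("pics/crop.png",c[...,::-1])
for n,im in(("top",t),("side",s)):
    W=cloud(im);C=im["color"].astype(int)
    hsv=cv2.cvtColor(im["color"],cv2.COLOR_RGB2HSV)
    for nm,box in (("probe",(400,235,450,270) if n=="top" else (305,325,335,362)),):
        x0,y0,x1,y1=box;m=np.zeros((480,640),bool);m[y0:y1,x0:x1]=1
        m&=(hsv[...,0]>100)&(hsv[...,0]<125)&(hsv[...,1]>130)
        p=W[m];p=p[~np.isnan(p[:,0])];print(n,nm,m.sum(),np.nanmedian(p,0).round(3),p.min(0).round(3),p.max(0).round(3),np.argwhere(m).mean(0))
    if n=="top": box=(235,205,318,270)
    else: box=(310,175,380,275)
    x0,y0,x1,y1=box
    w=W[y0:y1,x0:x1].reshape(-1,3);cc=C[y0:y1,x0:x1].reshape(-1,3);h=hsv[y0:y1,x0:x1].reshape(-1,3)
    for nm,lo,hi in(("grip",.155,.18),("eye",.118,.140),("base",.006,.02)):
        k=(w[:,2]>lo)&(w[:,2]<hi)&(h[:,1]<80)
        q=w[k]
        if len(q)>5:
            r=cv2.minAreaRect((q[:,:2]*1000).astype(np.float32));print(n,nm,k.sum(),np.median(q,0).round(4),np.round(r[0],1),np.round(r[1],1),round(r[2],1))
E
python3 m.py
```

```text
top probe 14 [ 0.444 -0.241  0.108] [ 0.44  -0.249  0.106] [ 0.455 -0.238  0.112] [253.         426.78571429]
top grip 243 [0.5029 0.1223 0.1651] [500.9 123.9] [34.2 42.1] 80.3
top eye 313 [0.4942 0.0608 0.1312] [493.2  79.6] [109.5  33. ] 87.8
top base 1658 [0.4876 0.1183 0.0117] [504.3 125. ] [141.3 110.7] 80.6
side probe 109 [ 0.45  -0.254  0.095] [ 0.442 -0.259  0.081] [ 0.458 -0.242  0.109] [342.28440367 317.73394495]
side grip 178 [0.5054 0.1136 0.1632] [505.9 120.9] [35.1 36.6] 72.0
side eye 351 [0.4972 0.0672 0.1299] [497.1  66.4] [90.4 36.4] 81.6
side base 1542 [0.5003 0.1033 0.0104] [496.6 222.4] [136.3 362.3] 5.3
```

View pics/crop.png

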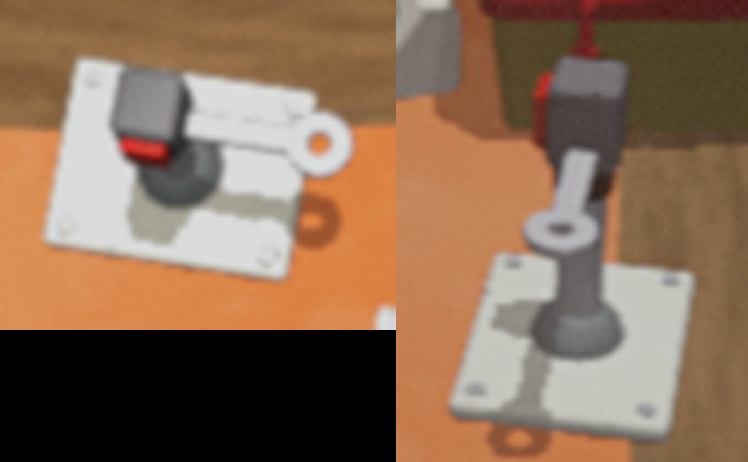

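The crop shows the middle stand: its button faces -X (robot side) and its eyelet points to -Y. The base measures 141x111 mm, so it is the right one. Yaw is about -9.4°. I'll go above the eyelet and look from close by.

Call:
arm_command(targets=[0,0,0,0,0,-150,-1,0,0,0,0,0,-150,-1,0,0,0,0,0,-150,-1,0,0,0,0,0,-150,-1,0,0,73.5,-423,-299,-150,-1,0,0,73.5,-423,-299,-150,-1,0,0,73.5,-423,-299,-150,-1,0,0,73.5,-423,-299,-150,-1,0,0,73.5,-423,-299,-150,-1,0,0,73.5,-423,-299,-150,-1,0,0,73.5,-423,-299,-150,-1,0,0,73.5,-423,-299,-150,-1,0,0,73.5,-423,-299,-150,-1,0,0,73.5,-423,-299,-150,-1,0,0,73.5,-423,-299,-150,-1,0,0,73.5,-423,-299,-150,-1,0,0,73.5,-423,-299,-150,-1,0,0,73.5,-423,-299,-150,-1,0,0,73.5,-423,-299,-150,-1,0,0,73.5,-423,-299,-150,-1])

```text
time: 2.1
tool_pos: [0.4898, 0.0417, 0.3559]
ee_rot: [3.141, -0.0, 1.408]
wrist_force: [-0.4, -0.0, 0.1]
width: 0.0937
finger_force: 0.0
```

```bash
python3 - <<'E'
from h import *
o=robot.get_obs();print(o["time"],o["tool_pos"],o["ee_rot"],o["joint_positions"])
s=snap("wrist");print(np.round(s["T_tool_cam"],3),s["fx"]);save(s,"pics/w1.png");pickle.dump(s,open("w1.pkl","wb"))
E
```

```text
2.1 [0.48979782 0.04174568 0.35585016] [ 3.14082348e+00 -2.72135682e-04  1.40798691e+00] [-3.04922676e-02 -2.42635199e-02  1.18877676e+00  1.83128572e-04
  1.97628106e+00  1.32389557e-01]
[[ 0.    -0.972 -0.234  0.068]
 [ 1.     0.     0.001 -0.   ]
 [-0.001 -0.234  0.972 -0.182]
 [ 0.     0.     0.     1.   ]] 353.3290350229918
```

View pics/w1.png

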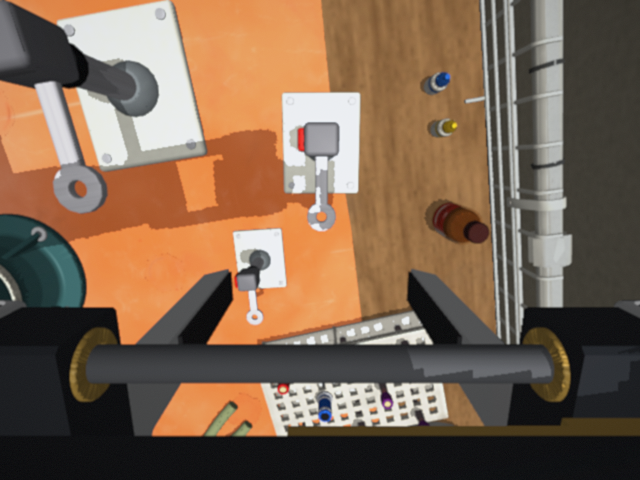

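Wrist view: grip at (321,138), eyelet hole (321,215), small stand (255,265), probe (325,408). Now measure.

```bash
cat > eye.py <<'E'
from h import *
def eye(s,u0,v0,r=26,h=.132):
    W=cloud(s)
    # ring: pixels with height near eyelet top
    v,u=np.mgrid[:480,:640];near=np.hypot(u-u0,v-v0)<r
    m=(near&(abs(W[...,2]-h)<.012)).astype(np.uint8)
    print("ring z",np.median(W[m>0][:,2]),m.sum())
    cs,hi=cv2.findContours(m,cv2.RETR_CCOMP,cv2.CHAIN_APPROX_NONE)
    for c,g in zip(cs,hi[0]):
        if g[3]>=0 and len(c)>=5:
            e=cv2.fitEllipse(c);print("hole",np.round(e,1) if 0 else e,onplane(s,*e[0],h).round(4))
    g=cv2.cvtColor(s["color"],cv2.COLOR_RGB2HSV)
    a=(near&(g[...,1]<70)&(g[...,2]>90)).astype(np.uint8)
    cs,hi=cv2.findContours(a,cv2.RETR_CCOMP,cv2.CHAIN_APPROX_NONE)
    for c,q in zip(cs,hi[0]):
        if q[3]>=0 and len(c)>=8:
            e=cv2.fitEllipse(c);print("hole colour",e,onplane(s,*e[0],h).round(4))
E
python3 - <<'E'
from h import *;from eye import eye
s=pickle.load(open("w1.pkl","rb"));W=cloud(s)
eye(s,321,215)
b=W[115:165,290:345].reshape(-1,3);b=b[(b[:,2]>.158)&(b[:,2]<.175)]
r=cv2.minAreaRect((b[:,:2]*1000).astype(np.float32));print("grip",np.median(b,0),r)
b=W[85:200,275:365].reshape(-1,3);b=b[(b[:,2]>.006)&(b[:,2]<.02)]
print("base",cv2.minAreaRect((b[:,:2]*1000).astype(np.float32)))
print("eye px",onplane(s,321,215,.132))
t=pickle.load(open("top0.pkl","rb"));eye(t,302.5,232.5,12);print(onplane(t,302.5,232.5,.132), onplane(t,426.8,253,.108))
sd=pickle.load(open("side0.pkl","rb"))
print([onplane(sd,318,v,.108).round(3) for v in(332,335)])
E
```

```text
ring z 0.13428827099288582 747
hole ((321.0, 216.1371612548828), (10.447768211364746, 10.881254196166992), 90.0) [0.492  0.0415 0.132 ]
hole colour ((321.0246887207031, 216.3050537109375), (11.431235313415527, 11.958534240722656), 78.94095611572266) [0.492  0.0413 0.132 ]
grip [0.50333935 0.12556542 0.16790758] ((502.1178283691406, 125.4217300415039), (33.33158874511719, 42.86335754394531), 80.36431121826172)
base ((505.8070068359375, 125.06775665283203), (137.12942504882812, 110.26628875732422), 80.70938873291016)
eye px [0.49219066 0.04283502 0.132     ]
ring z 0.13115533969725246 184
hole ((302.5791931152344, 232.6599578857422), (5.65636682510376, 6.598062515258789), 76.80858612060547) [0.4895 0.0395 0.132 ]
hole colour ((302.1086120605469, 232.25384521484375), (5.519890785217285, 6.099694728851318), 59.7370491027832) [0.4905 0.0405 0.132 ]
[0.48989281 0.03963212 0.132     ] [ 0.44559055 -0.24154527  0.108     ]
[array([ 0.45 , -0.243,  0.108]), array([ 0.45 , -0.249,  0.108])]
```

Call:
arm_command(targets=[0,0,0,-288,5,0,-0.5,0,0,0,-288,5,0,-0.5,0,0,0,-288,5,0,-0.5,0,0,0,-288,5,0,-0.5,0,0,0,-288,5,0,-0.5,0,0,0,-288,5,0,-0.5,0,0,0,-288,5,156,-0.5,0,0,0,-288,5,156,-0.5,0,0,0,-288,5,156,-0.5,0,0,0,-288,5,156,-0.5,0,0,0,-288,5,156,-0.5,0,0,0,-288,5,156,-0.5])

```text
time: 3.35
tool_pos: [0.4499, -0.2453, 0.2037]
ee_rot: [3.135, 0.003, 1.407]
wrist_force: [0.1, -0.6, 0.5]
width: 0.0705
finger_force: 0.0
```

```bash
python3 - <<'E'
from h import *
o=robot.get_obs();print(o["time"],o["tool_pos"],o["ee_rot"],o["width"])
s=snap("wrist");save(s,"pics/w2.png");pickle.dump(s,open("w2.pkl","wb"))
h=cv2.cvtColor(s["color"],cv2.COLOR_RGB2HSV);W=cloud(s)
m=(h[...,0]>100)&(h[...,0]<125)&(h[...,1]>130)&(abs(W[...,2]-.108)<.006)
print(m.sum());q=np.argwhere(m)
if len(q):
  c,r=cv2.minEnclosingCircle(q[:,::-1].astype(np.float32));print(c,r,onplane(s,*c,.108),np.median(W[m],0))
E
```

```text
3.35 [ 0.44990153 -0.24528213  0.20373472] [3.13506152e+00 3.00170615e-03 1.40653320e+00] 0.07045545287347944
218
(318.8870849609375, 241.01612854003906) 11.28868293762207 [ 0.45033665 -0.24454432  0.108     ] [ 0.45049566 -0.24297122  0.11049022]
```

View pics/w2.png

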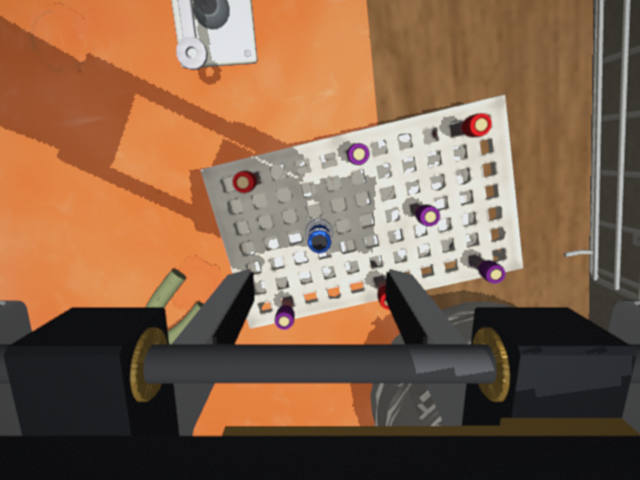

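The probe head (top centre) is at (319,241), i.e. (0.450,-0.244), and nothing stands within finger range. Descend and grasp.

Call:
arm_command(targets=[0,0,0,0,0,60,-0.2,0,0,0,0,0,90,-0.2,0,0,0,0,0,110,-0.2,0,0,0,0,0,122,-0.2,0,0,0,0,0,122,-0.2,0,0,0,0,0,122,-0.2,0,0,0,0,0,122,0.3,0,0,0,0,0,122,1,0,0,0,0,0,122,1,0,0,0,0,0,122,1,0,0,0,0,0,122,1,0,0,0,0,0,122,1,0,0,0,0,0,122,1])

```text
time: 4.7
tool_pos: [0.4481, -0.2443, 0.0777]
ee_rot: [3.141, 0.0, 1.406]
wrist_force: [0.7, -0.7, 0.9]
width: 0.0197
finger_force: 30.0
```

Call:
arm_command(targets=[0,0,0,0,0,-20,1,0,0,0,0,0,-60,1,0,0,0,0,0,-100,1,0,0,0,0,0,-140,1,0,0,0,0,0,-170,1,0,0,0,30,0,-182,1,0,0,0,70,-1,-182,1,0,0,0,110,-2,-182,1,0,0,0,150,-3,-182,1,0,0,0,190,-4,-182,1,0,0,0,230,-4,-182,1,0,0,0,265,-4,-170,1,0,0,0,280,-4,-155,1,0,0,0,288,-4,-148,1,0,0,0,288,-4,-148,1,0,0,0,288,-4,-148,1,0,0,0,288,-4,-148,1])

```text
time: 6.4
tool_pos: [0.4915, 0.0395, 0.2263]
ee_rot: [3.14, 0.0, 1.404]
wrist_force: [-0.2, -0.2, -0.9]
width: 0.0197
finger_force: 30.0
```

```bash
python3 - <<'E'
from h import *
o=robot.get_obs();print(o["time"],o["tool_pos"],o["ee_rot"],o["width"],o["finger_force"])
s=snap("wrist");pickle.dump(s,open("w3.pkl","wb"));sd=snap("side");pickle.dump(sd,open("s3.pkl","wb"))
t=snap("top");pickle.dump(t,open("t3.pkl","wb"))
a=cv2.resize(s["color"][150:330,230:420],(400,379));b=cv2.resize(sd["color"][130:290,290:400],(400,582),interpolation=cv2.INTER_CUBIC)
c=np.zeros((582,800,3),np.uint8);c[:379,:400]=a;c[:,400:]=b;cv2.imwrite("pics/w3.png",c[...,::-1])
E
```

```text
6.4 [0.49152336 0.03945185 0.22632274] [3.14018735e+00 1.28795189e-04 1.40442348e+00] 0.019660018155248468 29.99980866909027
```

View pics/w3.png

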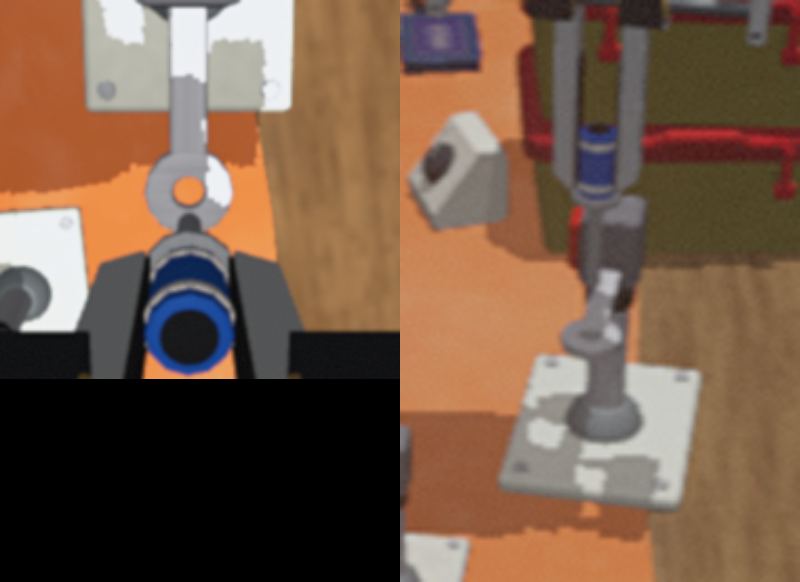

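Wrist crop: stem tip at about (189,215) just below the hole (188,190) on the tool's x line. The side view shows the probe hanging straight above the eyelet region. Measure both in the same picture.

```bash
python3 - <<'E'
from h import *;from eye import eye
s=pickle.load(open("w3.pkl","rb"));W=cloud(s);T=s["T"];tcp=np.array([.49152,.03945,.22632])
print("hole");eye(s,319.5,240,17)
print("tip",onplane(s,319.8,252.1,.160))
# head top circle (blue) at height tcp+.030
h=cv2.cvtColor(s["color"],cv2.COLOR_RGB2HSV)
m=((h[...,0]>100)&(h[...,0]<125)&(h[...,1]>110)).astype(np.uint8);m[:,:290]=0;m[:,350:]=0
n,l,st,ce=cv2.connectedComponentsWithStats(m);print(st[1:],ce[1:])
# stem pixels: depth nearest, height range
c=W[225:275,300:340];k=(c[...,2]>.155)&(c[...,2]<.215)
for z in np.arange(.155,.215,.005):
    q=c[(c[...,2]>z)&(c[...,2]<z+.005)]
    if len(q): print(round(z,3),len(q),q.mean(0).round(4),q.min(0).round(4),q.max(0).round(4))
# side & top views of eyelet and stem
for n,b in(("t3",None),("s3",None)):
    S=pickle.load(open(n+".pkl","rb"));w=cloud(S)
    k=(abs(w[...,0]-.491)<.03)&(abs(w[...,1]-.04)<.03)
    for z in np.arange(.155,.235,.01):
        q=w[k&(w[...,2]>z)&(w[...,2]<z+.01)]
        if len(q): print(n,round(z,3),len(q),q.mean(0).round(4))
    q=w[k&(abs(w[...,2]-.132)<.006)];print(n,"ring",len(q),np.c_[q.min(0),q.max(0)].round(3))
E
```

```text
hole
ring z 0.13441874588139566 704
hole ((319.0977783203125, 239.9648895263672), (14.248322486877441, 15.1448335647583), 102.46350860595703) [0.4919 0.0417 0.132 ]
hole colour ((319.1031799316406, 240.35256958007812), (15.122788429260254, 16.13364028930664), 83.6183853149414) [0.4918 0.0414 0.132 ]
tip [0.49194381 0.03922433 0.16      ]
[[299 271  41  21 368]
 [297 288  46  39 797]
 [343 320   1   1   1]
 [294 338   1   1   1]] [[319.25815217 279.75815217]
 [319.34755332 305.40276035]
 [343.         320.        ]
 [294.         338.        ]]
0.165 3 [0.493  0.0422 0.1694] [0.4912 0.0415 0.1692] [0.4946 0.0427 0.1696]
0.17 19 [0.4921 0.0422 0.1727] [0.4881 0.0393 0.1703] [0.4956 0.0432 0.1749]
0.175 23 [0.4922 0.0422 0.1778] [0.4882 0.0398 0.1751] [0.4956 0.0433 0.1798]
0.18 24 [0.4922 0.0423 0.1825] [0.4882 0.0398 0.1801] [0.4955 0.0432 0.185 ]
0.185 14 [0.4925 0.0427 0.1872] [0.4892 0.0416 0.1851] [0.495  0.0435 0.1898]Traceback (most recent call last):
  File "<stdin>", line 21, in <module>
    return umr_minimum(a, axis, None, out, keepdims, initial, where)
ValueError: zero-size array to reduction operation minimum which has no identity
```

Correction: +2.4 mm along tool x, about 0 along tool y. Lower to just above the hole and check again.

Call:
arm_command(targets=[0,0,0,2.4,0,0,1,0,0,0,2.4,0,10,1,0,0,0,2.4,0,20,1,0,0,0,2.4,0,20,1,0,0,0,2.4,0,20,1,0,0,0,2.4,0,20,1])

```text
time: 7.15
tool_pos: [0.4916, 0.0429, 0.2055]
ee_rot: [3.142, -0.0, 1.406]
wrist_force: [-0.6, -0.1, -0.1]
width: 0.0196
finger_force: 30.0
```

```bash
python3 - <<'E'
from h import *;from eye import eye
s=snap("wrist");o=robot.get_obs();print(o["time"],o["tool_pos"],o["ee_rot"]);W=cloud(s)
cv2.imwrite("pics/w4.png",cv2.resize(s["color"][200:300,270:370],(600,600),interpolation=cv2.INTER_CUBIC)[...,::-1])
sd=snap("side");pickle.dump(sd,open("s4.pkl","wb"));pickle.dump(s,open("w4.pkl","wb"))
eye(s,319.2,240,20)
c=W[215:275,300:340]
for z in np.arange(.14,.175,.005):
    q=c[(c[...,2]>z)&(c[...,2]<z+.005)]
    if len(q): print(round(z,3),len(q),q.mean(0).round(4),q.min(0).round(4),q.max(0).round(4))
E
```

```text
7.2 [0.4917396  0.04287374 0.20575254] [ 3.14104670e+00 -1.31324214e-04  1.40600906e+00]
ring z 0.13427929206454634 902
0.145 2 [0.4925 0.0451 0.1492] [0.4898 0.0442 0.1489] [0.4952 0.046  0.1496]
0.15 24 [0.4921 0.0456 0.1525] [0.4881 0.0428 0.1504] [0.4956 0.0468 0.1548]
0.155 22 [0.4922 0.0456 0.1574] [0.4882 0.0433 0.1554] [0.4956 0.0466 0.1599]
0.16 22 [0.4923 0.0459 0.1622] [0.4891 0.0434 0.16  ] [0.4955 0.0468 0.1648]
0.165 13 [0.4924 0.046  0.1664] [0.4892 0.0447 0.1651] [0.495  0.0468 0.1688]
```

View pics/w4.png

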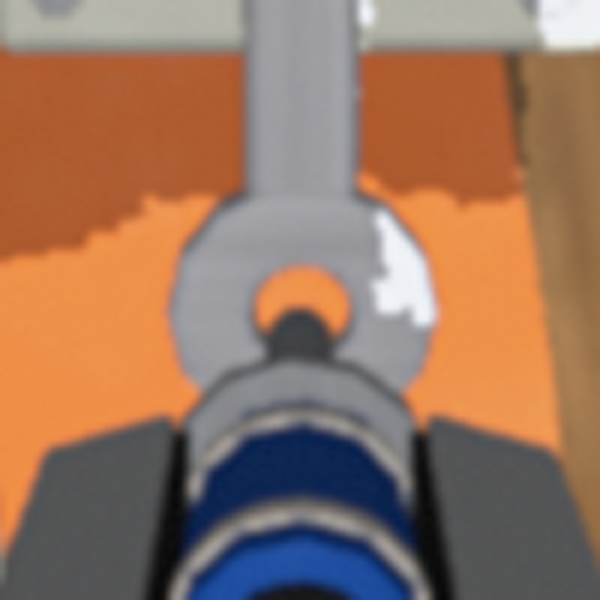

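Stem is 0.7 mm past the hole centre (of 2 mm play). Correct slightly and lower to about 3 mm above seating.

Call:
arm_command(targets=[0,0,0,-0.6,0.3,0,1,0,0,0,-0.6,0.3,6,1,0,0,0,-0.6,0.3,12,1,0,0,0,-0.6,0.3,18,1,0,0,0,-0.6,0.3,26,1,0,0,0,-0.6,0.3,34,1,0,0,0,-0.6,0.3,42,1,0,0,0,-0.6,0.3,50,1,0,0,0,-0.6,0.3,56,1,0,0,0,-0.6,0.3,59,1,0,0,0,-0.6,0.3,59,1,0,0,0,-0.6,0.3,59,1])

```text
time: 8.45
tool_pos: [0.492, 0.0422, 0.1468]
ee_rot: [3.141, -0.0, 1.406]
wrist_force: [-0.3, 0.4, -0.2]
width: 0.0194
finger_force: 30.0
```

```bash
python3 - <<'E'
from h import *
o=robot.get_obs();print(o["tool_pos"],o["ee_rot"],o["wrist_force"])
a=snap("side");save({"color":cv2.resize(a["color"][150:250,290:400],(660,600),interpolation=cv2.INTER_CUBIC)},"pics/s5.png")
E
```

```text
[0.49198613 0.04222407 0.14675974] [ 3.14098645e+00 -1.61674087e-04  1.40600173e+00] [-0.27297969  0.43532146 -0.24968381]
```

View pics/s5.png

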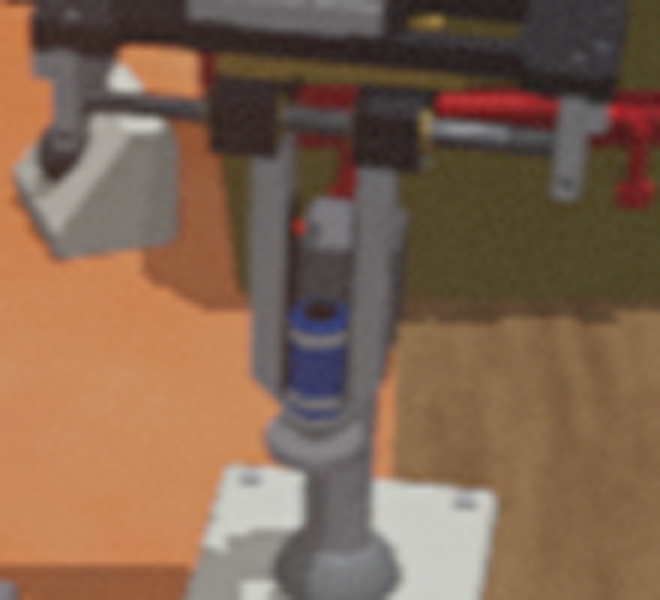

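Side view: the stem is in the hole, with the collar just above the ring and no force. Lower the last few mm.

Call:
arm_command(targets=[0,0,0,0,0,1,1,0,0,0,0,0,2,1,0,0,0,0,0,3,1,0,0,0,0,0,4,1,0,0,0,0,0,4,1,0,0,0,0,0,4,1])

```text
time: 9.1
tool_pos: [0.4917, 0.0422, 0.1424]
ee_rot: [-3.142, -0.0, 1.406]
wrist_force: [0.6, 0.5, -1.1]
width: 0.0193
finger_force: 30.0
```

Call:
arm_command(targets=[0,0,0,0,0,0.5,1,0,0,0,0,0,1,1,0,0,0,0,0,1,1,0,0,0,0,0,1,1])

```text
time: 9.5
tool_pos: [0.4918, 0.0422, 0.1416]
ee_rot: [3.141, -0.0, 1.406]
wrist_force: [0.0, 0.1, 1.0]
width: 0.0194
finger_force: 30.0
```

Call:
arm_command(targets=[0,0,0,0,0,0.6,1,0,0,0,0,0,0.6,1,0,0,0,0,0,0.6,0.5,0,0,0,0,0,0.6,0.2,0,0,0,0,0,0.6,0.1,0,0,0,0,0,0.6,0.1,0,0,0,0,0,0.6,0.1,0,0,0,0,0,0.6,0.1,0,0,0,0,0,0.6,0.1])

```text
time: 10.4
tool_pos: [0.4918, 0.0422, 0.1408]
ee_rot: [-3.142, -0.0, 1.406]
wrist_force: [-0.0, 0.3, 0.1]
width: 0.0424
finger_force: 0.0
```

```bash
python3 - <<'E'
from h import *
s=snap("wrist");o=robot.get_obs();print(o["tool_pos"],o["width"],o["finger_force"],o["wrist_force"])
c=cloud(s)
h=cv2.cvtColor(s["color"],cv2.COLOR_RGB2HSV)
m=(h[...,0]>100)&(h[...,0]<125)&(h[...,1]>110);m[:,:280]=0;m[:,360:]=0
W=c[m];t=W[W[:,2]>.165];print(len(t),t.mean(0),c[m][:,2].max())
a=snap("side");A=cv2.resize(a["color"][150:250,290:400],(400,364));B=cv2.resize(s["color"][200:360,230:410],(400,356))
save({"color":np.hstack([A[:356],B])},"pics/s6.png")
E
```

```text
[0.49177953 0.04225029 0.14086422] 0.04219275100648654 0.0 [-0.42879224  0.36657238  0.42673162]
767 [0.49214194 0.04409214 0.17424266] nan
```

View pics/s6.png

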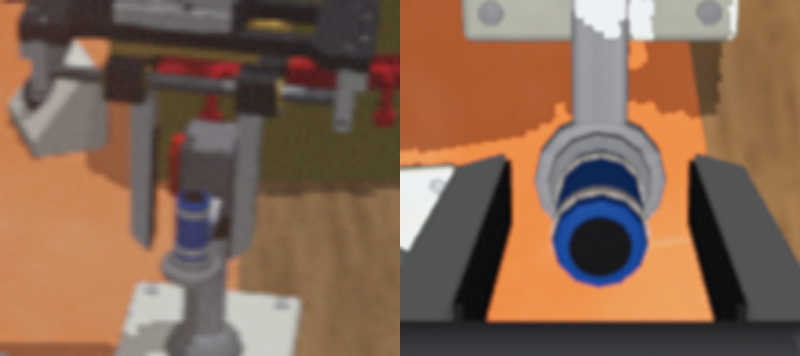

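The probe is seated with its collar on the ring, upright, fingers clear. Go up, over to the grip, and down around it.

Call:
arm_command(targets=[0,0,0,0,0,-15,0.1,0,0,0,0,0,-40,0.1,0,0,0,0,0,-70,0.1,0,0,0,0,0,-100,-0.2,0,0,0,0,0,-100,-0.5,0,0,0,30,0,-100,-0.5,0,0,0,60,0,-100,-0.5,0,0,0,84.5,-0.5,-100,-0.5,0,0,0,84.5,-0.5,-100,-0.5,0,0,0,84.5,-0.5,-100,-0.5,0,0,0,84.5,-0.5,-100,-0.5])

```text
time: 11.6
tool_pos: [0.5049, 0.1249, 0.2402]
ee_rot: [-3.141, 0.001, 1.405]
wrist_force: [-0.6, -0.1, 0.2]
width: 0.0707
finger_force: 0.0
```

```bash
python3 - <<'E'
from h import *
s=snap("wrist");o=robot.get_obs();print(o["time"],o["tool_pos"],o["ee_rot"],o["width"])
W=cloud(s);b=W.reshape(-1,3);k=(b[:,2]>.158)&(b[:,2]<.175)&(abs(b[:,0]-.505)<.04)&(abs(b[:,1]-.126)<.035)
r=cv2.minAreaRect((b[k][:,:2]*1000).astype(np.float32));print(np.median(b[k],0),r)
E
```

```text
11.65 [0.50496625 0.12474321 0.24051567] [-3.14117637e+00  4.94903591e-04  1.40481096e+00] 0.07045891423128425
[0.50385852 0.12731676 0.16784699] ((502.2093505859375, 125.8885498046875), (33.74939727783203, 42.90086364746094), 80.96267700195312)
```

Grip confirmed at about (0.5057,0.1255). Descend and pinch.

Call:
arm_command(targets=[0,0,0,0,0,40,-0.5,0,0,0,0,0,80,-0.5,0,0,0,0,0,105,-0.5,0,0,0,0,0,117,-0.5,0,0,0,0,0,117,-0.5,0,0,0,0,0,117,-0.2,0,0,0,0,0,117,0,0,0,0,0,0,117,0.2,0,0,0,0,0,117,0.5,0,0,0,0,0,117,1,0,0,0,0,0,117,1,0,0,0,0,0,117,1,0,0,0,0,0,117,1])

```text
time: 12.95
tool_pos: [0.5054, 0.126, 0.1251]
ee_rot: [3.141, -0.001, 1.406]
wrist_force: [-0.1, 0.7, 5.8]
width: 0.0364
finger_force: 30.0
```

Call:
arm_command(targets=[0,0,0,0,0,-1,1,0,0,0,0,0,-3,1,0,0,0,0,0,-7,1,0,0,0,0,0,-12,1,0,0,0,0,0,-17,1,0,0,0,0,0,-22,1,0,0,0,0,0,-27,1,0,0,0,0,0,-32,1,0,0,0,0,0,-37,1,0,0,0,0,0,-42,1,0,0,0,0,0,-47,1,0,0,0,0,0,-52,1,0,0,0,0,0,-57,1,0,0,0,0,0,-62,1,0,0,0,0,0,-67,1,0,0,0,0,0,-72,1,0,0,0,0,0,-77,1,0,0,0,0,0,-81,1,0,0,0,0,0,-84,1,0,0,0,0,0,-86,1])

```text
time: 14.95
tool_pos: [0.5053, 0.1259, 0.2092]
ee_rot: [-3.141, -0.0, 1.406]
wrist_force: [4.4, 1.9, -5.5]
width: 0.0363
finger_force: 30.0
```

Call:
arm_command(targets=[0,0,0,0,0,-1,1,0,0,0,0,0,-2,1,0,0,0,0,0,-3,1,0,0,0,0,0,-4,1,0,0,0,0,0,-5,1,0,0,0,0,0,-5,1,0,0,0,0,0,-5,1])

```text
time: 15.65
tool_pos: [0.5052, 0.1259, 0.2142]
ee_rot: [-3.141, -0.0, 1.406]
wrist_force: [5.5, 2.1, -4.6]
width: 0.0365
finger_force: 30.0
```

```bash
python3 - <<'E'
from h import *
s=snap("wrist");o=robot.get_obs();print(o["time"],o["tool_pos"],o["wrist_force"],o["width"])
a=snap("side");save({"color":np.hstack([cv2.resize(a["color"][110:260,290:400],(340,464)),cv2.resize(s["color"][120:360,200:440],(460,464))])},"pics/s7.png")
W=cloud(a);b=W.reshape(-1,3);k=(abs(b[:,0]-.492)<.02)&(abs(b[:,1]-.0415)<.02)&(b[:,2]>.2);print(np.percentile(b[k][:,2],[1,10,50,90,99]))
E
```

```text
15.7 [0.50520899 0.1259378  0.21413782] [ 4.02395603  2.78112053 -5.87167923] 0.03660123076021457
[0.20256187 0.21565602 0.23137999 0.25858889 0.37309545]
```

View pics/s7.png

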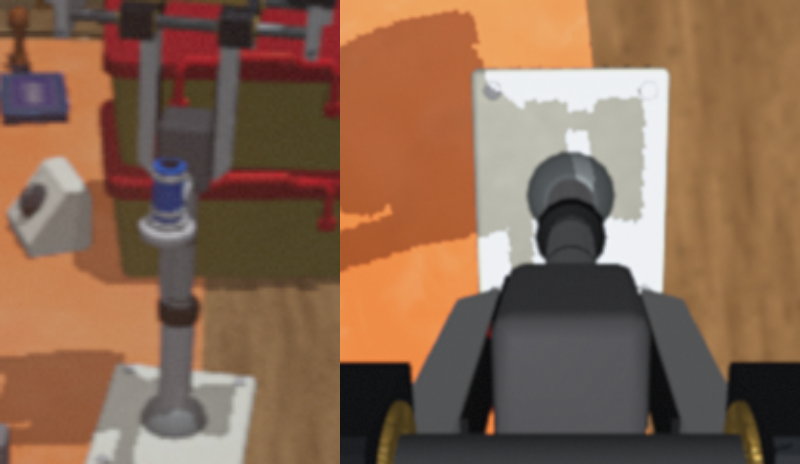

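Stand extended, probe upright in the eyelet, about 89 mm raised. Feel for the stop.

Call:
arm_command(targets=[0,0,0,0,0,-0.7,1,0,0,0,0,0,-1.4,1,0,0,0,0,0,-2,1,0,0,0,0,0,-2,1,0,0,0,0,0,-2,1,0,0,0,0,0,-2,1])

```text
time: 16.35
tool_pos: [0.5052, 0.1259, 0.2153]
ee_rot: [-3.14, -0.0, 1.406]
wrist_force: [4.7, 3.0, -8.9]
width: 0.0366
finger_force: 30.0
```

The force is rising and movement has stalled: it's at the second stop. Check that it holds steady and hand in.

Call:
arm_command(targets=[0,0,0,0,0,0,1,0,0,0,0,0,0,1,0,0,0,0,0,0,1,0,0,0,0,0,0,1])

```text
time: 16.75
tool_pos: [0.5052, 0.1259, 0.2152]
ee_rot: [-3.14, -0.0, 1.406]
wrist_force: [5.9, 2.0, -8.3]
width: 0.0367
finger_force: 30.0
```

```bash
python3 - <<'E'
from h import *
o=robot.get_obs();print(o["time"],o["tool_pos"],o["wrist_force"],o["finger_force"],abs(o["qvel"]).max())
print(robot.close_job())
E
```

```text
16.75 [0.50523267 0.12592298 0.2152486 ] [ 5.86648605  2.03858053 -8.32380372] 29.987027943134308 0.002127777103037943
the job is handed in; nothing more can be done
None
```

I handed the job in at 16.75 s: the probe was resting upright in the eyelet, and the gripper was still holding the stand about 90 mm up at its second stop with 30 N; the hand-in returned no verdict.

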